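# Refit the spring-loaded spindle of a paper-roll holder

### The job

Put the spring-loaded spindle back into the wooden paper-roll holder: push it shorter so that it fits between the two cheeks, let it spring out so that the pins at its two ends both sit fully home in the cups (either way round), and let go of it. The right-hand cup can be clamped a little higher or lower than the left one, so look or feel for it. Do not ram or force the spindle, and leave everything else on the table where it is.

Things in the scene. Friction and masses are not known exactly. Their poses are not given: they have to be found in the camera images.
- holder: Wooden paper-roll holder, fixed: base plate 84 x 212 mm, top 15 mm up; two upright cheeks 44 mm wide, 18 mm thick, inner faces 152 mm apart, top up to 145 mm. Each carries a metal block with a round blind cup, 10 mm deep, axis level, in the middle of the cheek's width. A dowel joins the cheeks 32 mm up. Origin under its centre; y runs from the right cheek to the left, z up.
- cup_left (a point): Centre of the floor of the left cup (18 mm wide, 10 mm deep, 110 mm above the table) in the cheek on the holder's +y side; it opens towards the holder's -y, its mouth 10 mm away. Axes as the holder's.
- right_face (a point): Point of the holder straight across from the left cup, in the plane of the right cheek's inner face, 110 mm up. The right cup (16 mm wide, 10 mm deep, 1 mm chamfer) opens in this plane, but its block is clamped higher or lower each time: its axis is straight above or below this point by up to 11 mm, which no reading gives; find it by sight or by feel. Axes as the holder's.
- spindle_center (a point): Centre of the eight-sided wooden barrel (30 mm across flats, 104 mm long along y) of the loose spindle, 0.1 to 0.2 kg, which lies on one flat, axis y level, 15 mm up. A fixed steel pin stands at its -y end, a spring-loaded tube with a pin at its +y end. Whole length 176 mm free, 142 mm fully pressed.
- sprung_tip (a point): End of the sprung pin (11 mm in diameter, 16 mm long), on the axis, 108 mm from the barrel's centre when free. The pin sits on a 20 mm tube that stands out 40 mm at the barrel's +y end and slides in by up to 34 mm against a spring (about 4 N to begin, 11 N fully in). Axes as the spindle's.
- plain_tip (a point): End of the fixed pin (11 mm in diameter, 16 mm long) at the barrel's -y end, on the axis, 68 mm from the barrel's centre. Axes as the spindle's.
- plunger (a joint): How far the sliding tube is pressed into the barrel (m): 0 free, 0.034 fully in; about 0.004 when the spindle sits in the holder.
- garlic: Garlic bulb, 60 mm, standing beside the holder's left cheek; a bystander. Origin under its centre.
- spoon: Steel measuring spoon, 128 x 34 x 11 mm, lying on the robot's side of the spindle; a bystander. Origin under its centre.
- honey_jar: Honey jar with screw lid, 60 x 60 x 85 mm; a bystander. Origin under its centre.
- tomato_tin: Small food tin, 57 mm in diameter, 72 mm high; a bystander. Origin under its centre.
- espresso_cup: White espresso cup with handle, 62 x 87 x 51 mm; a bystander. Origin under its centre.
Not all that is in view belongs to the job. Of the things shaped like the holder, the wooden one is meant.

How it is judged:
By the outcome, as a careful person would: the job done as asked, in the order asked, and still so for the second after the job is handed in, with the robot touching nothing.
It also fails if it takes over 64 s, if anything falls off the work surface, if the arm or the gripper's body presses on something with over 40 N, if the wrist force passes 120 N, or if a joint passes its speed limit or range.

### The arm

A 7-joint arm with a two-finger parallel gripper is mounted at the origin on the work surface; the furniture and walls round the work are solid. World frame = base frame: x ahead of the robot, y to its left, z up, the work surface at z = 0. Lengths are in m, angles in rad, forces in N, time in s.
With the tool pointing down it reaches from about 0.35 to 0.9 m from the base axis. Payload 7.2 kg.
Tool frame: the origin (TCP) lies midway between the tips of the shut fingers; the grasp point (between the pads) lies 19 mm behind it (arm.tcp_to_grasp is the distance from the TCP to the grasp point, in m); z points along the fingers, y is the line along which they close (so a half turn about z gives the same grasp; the last joint's range is limited). The gripper opens to 88 mm and grips with 3 to 60 N. Pads are 20 mm wide; open, the fingers measure 115 mm over their backs; the gripper's body (75 mm by 178 mm) begins 61 mm behind the grasp point.
Start: joints at [1.1, 0.411, -0.013, 1.596, 0.006, 1.134, -0.082], TCP at [0.245, -0.575, 0.223] pointing down, gripper open.
Joint ranges: [-2.95, 2.95], [-0.29, 1.99], [-1.47, 1.44], [0.14, 2.54], [-1.03, 4.17], [0.13, 1.85], [-2.86, 2.86]. Speed limits (rad/s): [2.39, 2.39, 3.01, 3.01, 3.14, 3.14, 3.14].

### API

Orientations are given as a rotation vector (axis times angle).
In Python, from workcell import arm gives the robot as it stands.
- The arm moves only by the tool send_rows, never from a script. Its argument "increments" is a list of rows, each a list of 4 numbers: the shift along the tool's x, y, z in mm, then the turn about the tool's z in rad. In form: [[tx, ty, tz, yaw], ...]. A call has 1 to 10 rows; each row shifts and turns the commanded pose from where the row before left it, along the tool's axes as they then stand; what a row does not reach is not made up. A row lasts 1/8 s, in which the tool goes at most 62.5 mm and 10.7 degrees, less where a joint would pass 70% of its speed; a pose out of reach is approached as far as the arm can. A call with a gripper value outside its range is refused whole. "jaw" is the finger opening in mm, from 0 to 87.8, set as the call begins (left out, the last holds). The fingers move at their own pace and stop on an object; "grip_force" is the grip in N (left out, the last holds). Time passes only in rows, so rows that do not move let the fingers close. It gives the time, the measured TCP pose, the force, the opening and the grip force at its end, in the units of the state.
- arm.observe(): the state, without advancing time (a new reading comes with each control period).
- arm.camera(name): name is "scene" or "top" or "wrist"; returns the picture (384x512x3 uint8, red, green, blue); there is no depth.
- arm.camera_model(name): a dict with "K" (3x3 intrinsics, pixels), "rvec" (rotation vector, rad) and "tvec" (3), from world to camera coordinates, as OpenCV has them. Camera axes: x right, y down, z forward; pixel columns grow to the right and rows downward; lengths in m; the calibration is good to about 2 mm. A picture is of the moment at which its call begins: read the wrist's pose just before it. camera_model takes no time and is no camera call; for the wrist camera it gives the pose at the moment of the call.
- arm.close_job(): hands the job in; it is judged then, once.
The state is a dict: "t": time; "joint_positions": joint angles; "joint_velocities": joint speeds; "joint_torque": joint torques, N m; "ee_pos": TCP position; "ee_rot": TCP orientation; "force": force on the tool from outside, world axes, zero at the start; "moment": the same for the moment, N m; "grip_width": finger opening in m; "grasp_force": force on a finger pad.
Only numpy, scipy, OpenCV 4.12 (cv2) and the standard library are available. Lean on these libraries where they do the work, as an engineer would, in place of code of your own. Each camera call takes 0.05 s, during which the arm holds its last target. There are 200 camera calls.

## Working session

There is one attempt and no reset: what is moved stays moved. The work goes in short steps, Python scripts to look and compute and a tool call to move; the robot and the scene stay as the last step left them, time stands still between calls to the robot, and variables do not carry over. Pictures are saved under pics/ and viewed, at most 10 in all, crops included, and the job is handed in when it is done.

Besides the shell and the picture viewer there is one more tool, called after "Call:" as name(argument=value, ...) on one line, values as JSON. send_rows: Moves the arm, as the interface text tells. Its arguments: {"type":"object","properties":{"increments":{"type":"array","items":{"type":"array","items":{"type":"number"}}},"jaw":{"type":"number"},"grip_force":{"type":"number"}},"required":["increments"]}

```bash
mkdir -p pics; cat > h.py <<'E'
from workcell import arm
import numpy as np, cv2
def cam(n):
    m=arm.camera_model(n); K=np.array(m["K"]);R=cv2.Rodrigues(np.array(m["rvec"],float))[0];t=np.array(m["tvec"],float).ravel()
    return K,R,t
def ray(c,u,v):
    K,R,t=c; d=R.T@np.linalg.inv(K)@np.array([u,v,1.]); return -R.T@t,d
def onz(c,u,v,z):
    o,d=ray(c,u,v); return o+d*(z-o[2])/d[2]
def proj(c,p):
    K,R,t=c; q=K@(R@np.array(p,float)+t); return q[:2]/q[2]
def tri(c1,p1,c2,p2):
    o1,d1=ray(c1,*p1);o2,d2=ray(c2,*p2)
    s=np.linalg.lstsq(np.c_[d1,-d2],o2-o1,rcond=None)[0]
    a=o1+d1*s[0];b=o2+d2*s[1]; return (a+b)/2,np.linalg.norm(a-b)
def shot(n,f):
    im=cv2.cvtColor(arm.camera(n),cv2.COLOR_RGB2BGR); cv2.imwrite("pics/"+f,im); return im
E
python3 - <<'E'
from h import *
a=shot("scene","s0.png");b=shot("top","t0.png")
cv2.imwrite("pics/st0.png",cv2.resize(np.vstack([a,b]),None,fx=.78,fy=.78))
for n in("scene","top"):
    c=cam(n);print(n,-c[1].T@c[2],c[0][0,0])
s=arm.observe();print(s["t"],s["ee_pos"],s["ee_rot"],s["force"],s["grip_width"])
E
```

```text
scene [0.03522862 0.71011991 0.92555516] 436.6631369235833
top [0.3926986  0.06787543 1.12148909] 385.5980996947056
0.1 [ 0.24475235 -0.57455401  0.22190519] [-3.07669757e+00 -6.28152759e-01  6.35753015e-04] [ 0.09742579 -0.42568371  0.3320131 ] 0.08773013646185468
```

View pics/s0.png

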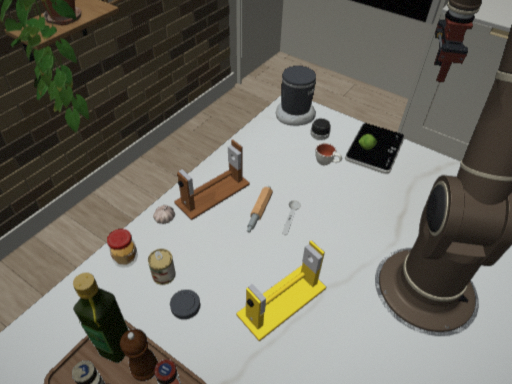

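View pics/t0.png

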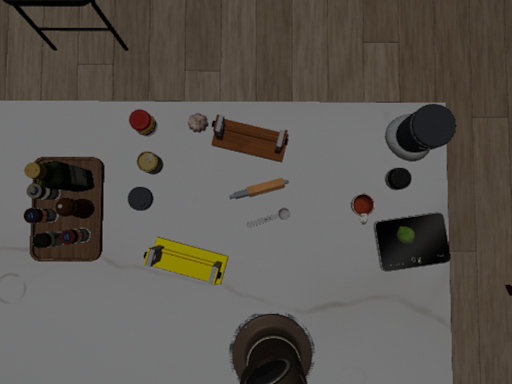

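The scene view shows the wooden holder at about (213,180), the spindle at (260,208), and a yellow decoy at (283,290). In the top view the holder base spans (213–288, 120–160) and the spindle (231–288, 178–198). Its sprung tube, the grey end, points left, which is +y.

```bash
python3 - <<'E'
from h import *
im=cv2.imread("pics/t0.png");c=cam("top")
hsv=cv2.cvtColor(im,cv2.COLOR_BGR2HSV)
bg=cv2.imread("pics/t0.png").min(axis=2)
def show(x0,y0,x1,y1,z):
    sub=hsv[y0:y1,x0:x1]
    m=((sub[...,1]>70)).astype(np.uint8)
    n,l,st,ce=cv2.connectedComponentsWithStats(m)
    k=1+np.argmax(st[1:,4]); pts=np.argwhere(l==k)[:,::-1].astype(np.float32)+[x0,y0]
    r=cv2.minAreaRect(pts.astype(np.float32)); bx=cv2.boxPoints(r)
    w=np.array([onz(c,u,v,z) for u,v in bx])
    print(r); print(w.round(4)); ce=w.mean(0); e=[np.linalg.norm(w[i]-w[(i+1)%4]) for i in(0,1)]
    L=(w[1]-w[0]) if e[0]>e[1] else (w[2]-w[1]); L=L*np.sign(L[1]); print("c",ce.round(4),"size",np.round(e,4),"ang of +y axis from world y",np.arctan2(-L[0],L[1]))
show(205,112,295,166,.015)
show(225,172,295,202,.015)
# pictures
s=cv2.imread("pics/s0.png")
A=cv2.resize(s[130:260,160:310],None,fx=4,fy=4,interpolation=cv2.INTER_CUBIC)
B=cv2.resize(im[105:235,205:300],None,fx=2,fy=4,interpolation=cv2.INTER_CUBIC)
cv2.imwrite("pics/c0.png",np.hstack([A,B]))
E
```

```text
((248.21470642089844, 137.8267822265625), (75.59442138671875, 31.564693450927734), 12.439562797546387)
[[ 0.5935  0.1848  0.015 ]
 [ 0.684   0.166   0.015 ]
 [ 0.6373 -0.0487  0.015 ]
 [ 0.5472 -0.029   0.015 ]]
c [0.6155 0.0683 0.015 ] size [0.0925 0.2197] ang of +y axis from world y -0.21437609639737115
((265.4422912597656, 186.7884521484375), (10.173871040344238, 36.39790344238281), 74.74488067626953)
[[ 0.4734  0.0722  0.015 ]
 [ 0.5016 -0.0288  0.015 ]
 [ 0.4733 -0.0365  0.015 ]
 [ 0.4452  0.0644  0.015 ]]
c [0.4734 0.0178 0.015 ] size [0.1049 0.0293] ang of +y axis from world y 0.2722207508782998
```

View pics/c0.png

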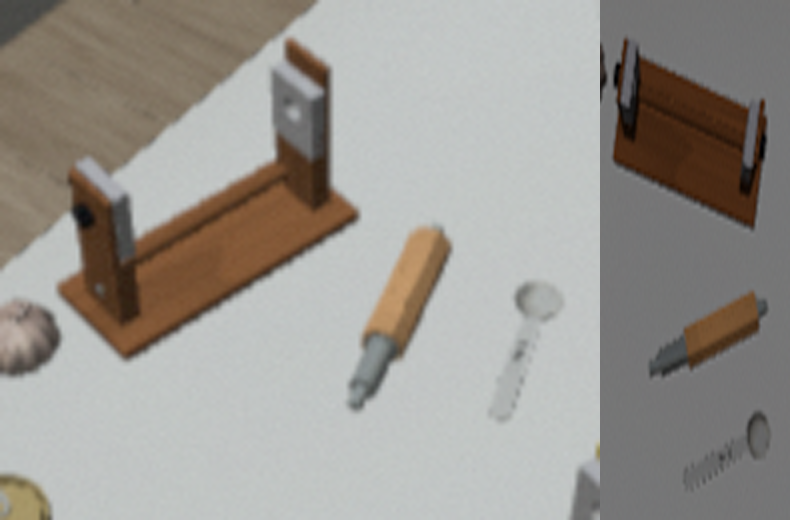

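```bash
cat >> h.py <<'E'
def phi(rv):
    R=cv2.Rodrigues(np.array(rv,float))[0]; return np.arctan2(R[1,0],R[0,0])
def plan(tgt,ph,n,p=None,p0=None):
    """rows from present pose (or p,p0) to TCP tgt, tool-x angle ph"""
    s=arm.observe()
    p=np.array(s["ee_pos"] if p is None else p,float); a=phi(s["ee_rot"]) if p0 is None else p0
    d=(np.array(tgt)-p)/n; da=(ph-a)/n; rows=[]
    for i in range(n):
        c,q=np.cos(a),np.sin(a)
        rows.append([round(1e3*(d[0]*c+d[1]*q),1),round(1e3*(d[0]*q-d[1]*c),1),round(-1e3*d[2],1),round(-da,3)]); a+=da
    return rows
E
python3 - <<'E'
from h import *
c=cam("scene"); a=.214
yh=np.array([np.sin(a),np.cos(a),0]);xh=np.array([np.cos(a),-np.sin(a),0]);H=np.array([.6114,.069,0])
o,d=ray(c,232.75,157.75)
n=yh; P=H-.076*yh
s=((P-o)@n)/(d@n);q=o+s*d; print("cup",q,"along xh",(q-P)@xh, "pred px of rf", proj(c,P+[0,0,.11]))
s=arm.observe();w=cam("wrist");R=cv2.Rodrigues(np.array(s["ee_rot"]))[0]
print("cam in tool",R.T@(-w[1].T@w[2]-s["ee_pos"]),"z axis",R.T@w[1].T[:,2],"x",R.T@w[1].T[:,0],w[0][0,0], "phi",phi(s["ee_rot"]))
print(plan([.50,.05,.30],1.6,11))
E
```

```text
cup [ 0.5939783  -0.00498786  0.1013323 ] along xh -0.0013114742495701158 pred px of rf [232.39819784 155.19307325]
cam in tool [ 0.07273921 -0.00083579 -0.16065526] z axis [-2.64810007e-01 -2.62317067e-04  9.64300571e-01] x [3.05407110e-04 9.99999890e-01 3.55897225e-04] 318.68671865372863 phi 0.40279361570412503
[[np.float64(43.6), np.float64(-43.1), np.float64(-7.1), np.float64(-0.109)], [np.float64(48.0), np.float64(-38.1), np.float64(-7.1), np.float64(-0.109)], [np.float64(51.9), np.float64(-32.7), np.float64(-7.1), np.float64(-0.109)], [np.float64(55.1), np.float64(-26.9), np.float64(-7.1), np.float64(-0.109)], [np.float64(57.7), np.float64(-20.7), np.float64(-7.1), np.float64(-0.109)], [np.float64(59.6), np.float64(-14.3), np.float64(-7.1), np.float64(-0.109)], [np.float64(60.8), np.float64(-7.8), np.float64(-7.1), np.float64(-0.109)], [np.float64(61.3), np.float64(-1.1), np.float64(-7.1), np.float64(-0.109)], [np.float64(61.1), np.float64(5.6), np.float64(-7.1), np.float64(-0.109)], [np.float64(60.1), np.float64(12.2), np.float64(-7.1), np.float64(-0.109)], [np.float64(58.4), np.float64(18.6), np.float64(-7.1), np.float64(-0.109)]]
```

Call:
send_rows(increments=[[43.6,-43.1,-7.1,-0.109],[48.0,-38.1,-7.1,-0.109],[51.9,-32.7,-7.1,-0.109],[55.1,-26.9,-7.1,-0.109],[57.7,-20.7,-7.1,-0.109],[59.6,-14.3,-7.1,-0.109],[60.8,-7.8,-7.1,-0.109],[61.3,-1.1,-7.1,-0.109],[61.1,5.6,-7.1,-0.109],[60.1,12.2,-7.1,-0.109]])

```text
t: 1.35
ee_pos: [0.4769, -0.0056, 0.2939]
ee_rot: [2.303, 2.136, -0.0]
force: [0.2, -1.7, -0.1]
grip_width: 0.0878
grasp_force: 0.0
```

```bash
python3 - <<'E'
from h import *
s=arm.observe();print(s["t"],s["ee_pos"],phi(s["ee_rot"]))
print(np.array(plan([.605,.069,.20],1.357,4)).tolist())
E
```

```text
1.35 [ 0.47690552 -0.00559308  0.29391771] 1.4958894848411506
[[21.0, 30.5, 23.5, 0.035], [22.0, 29.8, 23.5, 0.035], [23.1, 29.0, 23.5, 0.035], [24.1, 28.2, 23.5, 0.035]]
```

Call:
send_rows(increments=[[21,30.5,23.5,0.035],[22,29.8,23.5,0.035],[23,29,23.5,0.035],[24,28.2,23.5,0.035],[0,0,0,0],[0,0,0,0]])

```text
t: 2.1
ee_pos: [0.6043, 0.0665, 0.1995]
ee_rot: [-2.449, -1.967, 0.001]
force: [0.2, -1.0, -0.2]
grip_width: 0.088
grasp_force: 0.0
```

```bash
python3 - <<'E'
from h import *
s=arm.observe();print(s["t"],s["ee_pos"],phi(s["ee_rot"]))
im=shot("wrist","w1.png")
c=cam("wrist")
a=.214
yh=np.array([np.sin(a),np.cos(a),0]);xh=np.array([np.cos(a),-np.sin(a),0]);H=np.array([.6114,.069,0])
for x,y,z in [(-.022,-.076,.145),(.022,-.076,.145),(0,-.076,.1),(-.042,-.106,.015),(-.042,.106,.015),(-.022,.076,.145),(.022,.076,.145)]:
    print((x,y,z),proj(c,H+x*xh+y*yh+[0,0,z]))
cv2.imwrite("pics/w1b.png",cv2.resize(im,None,fx=1.5,fy=1.5))
E
```

```text
2.1 [0.60434138 0.06649417 0.19951557] 1.3534284490436985
(-0.022, -0.076, 0.145) [230.19942858 299.75350899]
(0.022, -0.076, 0.145) [287.08169137 299.56648068]
(0, -0.076, 0.1) [257.35868055 270.5506018 ]
(-0.042, -0.106, 0.015) [220.49559742 257.62766271]
(-0.042, 0.106, 0.015) [214.58101106  67.63070945]
(-0.022, 0.076, 0.145) [225.43874064  94.20199058]
(0.022, 0.076, 0.145) [293.4250461   93.93682963]
```

View pics/w1b.png

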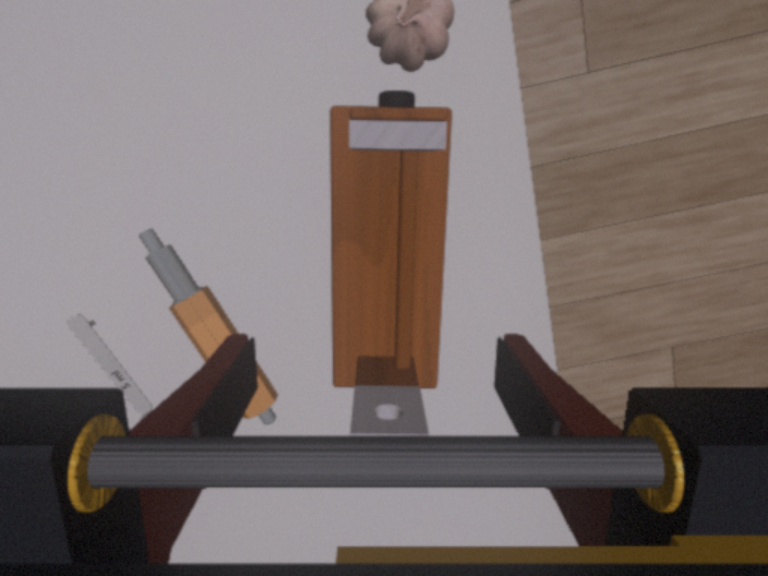

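The wrist view shows the base edges at x≈332 on the left and 451→438 on the right. The left block's top is at (349–446, 118–150). The right cup ellipse is at (388,411), on the right block's inner face.

```bash
python3 - <<'E'
from h import *
im=cv2.imread("pics/w1.png");c=cam("wrist")
hsv=cv2.cvtColor(im,cv2.COLOR_BGR2HSV)
m=(hsv[...,1]>110)
L=[];Rr=[]
for v in range(105,235,5):
    us=np.where(m[v,200:320])[0]+200
    L.append(onz(c,us.min()-.5,v,.015));Rr.append(onz(c,us.max()+.5,v,.015))
for E in(L,Rr):
    E=np.array(E);k=np.polyfit(E[:,1],E[:,0],1);print("slope angle",np.arctan(k[0]),"x at y=.07",np.polyval(k,.07),"rms",np.std(E[:,0]-np.polyval(k,E[:,1])))
us=[v for v in range(60,120) if m[v,225:290].mean()>.8][:3];print("left base edge row",us, onz(c,255,us[0]-.5,.015))
ve=[v for v in range(200,300) if m[v,225:290].mean()>.8][-1];print(ve,onz(c,258,ve+.5,.015))
# cup ellipse / block
g=cv2.cvtColor(im,cv2.COLOR_BGR2GRAY)
sub=g[258:290,225:292];_,b=cv2.threshold(sub,0,255,cv2.THRESH_OTSU)
x=slice(245,275);print(g[262:290,258]);print(g[274,225:292])
t=g[70:104,265];print(t)
E
```

```text
slope angle 0.23349563030404938 x at y=.07 0.5727697106016799 rms 0.00036135739247613707
slope angle 0.2328111780810171 x at y=.07 0.6560468420559766 rms 0.0003269055490335958
left base edge row [72, 73, 74] [0.63217299 0.16902693 0.015     ]
255 [ 0.59207759 -0.03260115  0.015     ]
[ 88  91  88  93  90  90  93 115 132 140 144 146 142 143 147 143 140 124
  98  91  89  89  90  87  89  89  95 120]
[159 159 157 156 158 161 161 158 156 138 101  91  94  88  92  93  93  92
  93  92  92  92  94  91  95 106 121 135 139 143 142 142 145 142 143 142
 138 137 129 119 107  91  81  82  89  89  93  91  90  91  91  90  92  89
  89  89  88 108 137 156 156 159 159 158 158 159 158]
[ 50  59  74  79  82  81  83  80  73  73  88 129 138 140 141 141 143 141
 141 141 138 141 143 140 139 139 139 136 131  97  75  74  80  81]
```

```bash
cat >> h.py <<'E'
A=.233; yh=np.array([np.sin(A),np.cos(A),0]);xh=np.array([np.cos(A),-np.sin(A),0]);H=.5816*xh+.2045*yh
def hol(p): p=np.array(p); return np.array([(p-H)@xh,(p-H)@yh,p[2]])
def wor(x,y,z): return H+x*xh+y*yh+np.array([0,0,z])
E
python3 - <<'E'
from h import *
print("H",H)
for cam_,px in((cam("wrist"),(258.4,274.2)),(cam("scene"),(232.75,157.75))):
    for off in(-.003,0,.003):
        o,d=ray(cam_,*px);P=H+(-.076+off)*yh;s=((P-o)@yh)/(d@yh);print(off,hol(o+s*d).round(4))
print(tri(cam("wrist"),(258.4,274.2),cam("scene"),(232.75,157.75)),hol(tri(cam("wrist"),(258.4,274.2),cam("scene"),(232.75,157.75))[0]))
# spindle from wrist
im=cv2.imread("pics/w1.png");c=cam("wrist")
hsv=cv2.cvtColor(im,cv2.COLOR_BGR2HSV);m=np.zeros(im.shape[:2],np.uint8);m[180:235,100:160]=(hsv[180:235,100:160,1]>90)
pts=np.argwhere(m)[:,::-1].astype(np.float32);
w=np.array([onz(c,u,v,.015)[:2] for u,v in pts])
print("mean",w.mean(0)); vx=cv2.fitLine(w.astype(np.float32),cv2.DIST_L2,0,.01,.01).ravel();print(vx)
print("sprung tip",onz(c,147/1.5,233/1.5,.015),"plain tip",onz(c,270/1.5,419/1.5,.015))
E
```

```text
H [0.61310259 0.06468404 0.        ]
-0.003 [ 0.     -0.079   0.0945]
0 [-0.0002 -0.076   0.0998]
0.003 [-0.0004 -0.073   0.105 ]
-0.003 [ 0.006  -0.079   0.0915]
0 [ 0.0022 -0.076   0.0958]
0.003 [-0.0015 -0.073   0.1002]
(array([ 0.59570393, -0.00855584,  0.09880448]), np.float64(0.002225583246094276)) [-1.76088568e-05 -7.52780972e-02  9.88044835e-02]
mean [0.46610449 0.04821898]
[ 0.22872342 -0.97349143  0.46610448  0.04821898]
sprung tip [0.44687022 0.12213933 0.015     ] plain tip [ 0.49280521 -0.04318055  0.015     ]
```

```bash
python3 - <<'E'
from h import *
t=[.4818,-.008,.17]
print(np.array(plan(t,1.842,4)).tolist())
E
```

```text
[[-24.7, -25.9, 7.5, -0.122], [-21.4, -28.8, 7.5, -0.122], [-17.7, -31.2, 7.5, -0.122], [-13.8, -33.1, 7.5, -0.122]]
```

Call:
send_rows(increments=[[-24.7,-25.9,7.5,-0.122],[-21.4,-28.8,7.5,-0.122],[-17.7,-31.2,7.5,-0.122],[-13.8,-33.1,7.5,-0.122],[0,0,40,0],[0,0,40,0],[0,0,0,0],[0,0,0,0]], jaw=64)

```text
t: 3.15
ee_pos: [0.4829, -0.0075, 0.0914]
ee_rot: [1.901, 2.499, 0.001]
force: [-0.6, -0.1, 1.5]
grip_width: 0.0639
grasp_force: 0.0
```

```bash
python3 - <<'E'
from h import *
s=arm.observe();print(s["t"],s["ee_pos"],phi(s["ee_rot"]))
im=shot("wrist","w2.png");c=cam("wrist")
hsv=cv2.cvtColor(im,cv2.COLOR_BGR2HSV)
for p in ([.4743,.019,.015],[.4469,.1221,.015],[.4928,-.0432,.015]): print(proj(c,p))
cv2.imwrite("pics/w2b.png",cv2.resize(im,None,fx=1.5,fy=1.5))
E
```

```text
3.15 [ 0.48289602 -0.00747788  0.09137274] 1.8407259550904562
[247.38281613 167.5050181 ]
[248.68284783   9.82706496]
[249.08369335 246.46695287]
```

View pics/w2b.png

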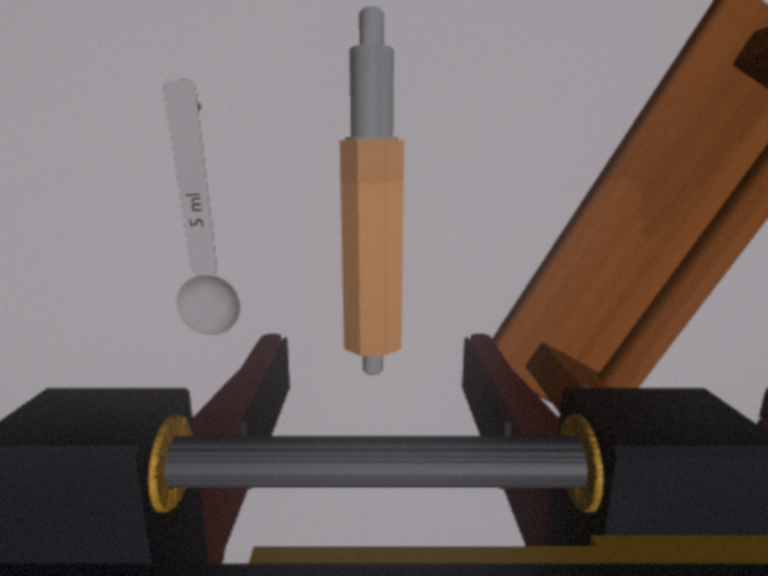

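The spindle lies lined up with the tool, barrel at (340–403, 140–352), tips at (371,7) and (373,375). The spoon is clear on the left, and the holder is on the right.

```bash
python3 - <<'E'
from h import *
c=cam("wrist");s=arm.observe();R=cv2.Rodrigues(np.array(s["ee_rot"]))[0]
a=onz(c,247.5,4.8,.015);b=onz(c,248.7,250,.015);ax=(a-b)/np.linalg.norm(a-b)
ctr=b+.068*ax;ctr2=a-.108*ax
print(a,b,np.linalg.norm(a-b),ctr,ctr2,"yaw",np.arctan2(-ax[0],ax[1]))
T=lambda p:(R.T@(np.array(p)-s["ee_pos"])*1e3).round(1)
print("spindle ctr in tool",T(ctr),T(ctr2))
for p in [(-.042,-.106,.015),(-.042,.106,.015)]+[(x,y,.145) for x in(-.022,.022) for y in(-.076,-.094)]: print("hol",p,T(wor(*p)))
print("spoon",T(onz(c,240/1.5,305/1.5,.01)))
E
```

```text
[0.44534889 0.12477186 0.015     ] [ 0.49332993 -0.04629111  0.015     ] 0.17766462777525757 [0.4749655  0.01918215 0.015     ] [0.47451594 0.02078492 0.015     ] yaw 0.2734607814839593
spindle ctr in tool [27.9 -1.1 76.5] [29.6 -1.1 76.5]
hol (-0.042, -0.106, 0.015) [-37.7  56.3  76.8]
hol (-0.042, 0.106, 0.015) [148.1 158.5  76.8]
hol (-0.022, -0.076, 0.145) [-21.2  88.6 -53.2]
hol (-0.022, -0.094, 0.145) [-36.9  79.9 -53.2]
hol (0.022, -0.076, 0.145) [-42.4 127.2 -53. ]
hol (0.022, -0.094, 0.145) [-58.1 118.5 -53. ]
spoon [ -1.9 -71.3  81.4]
```

Call:
send_rows(increments=[[26,-1,40,0],[0,0,28,0],[0,0,15,0],[0,0,5,0],[0,0,0,0],[0,0,0,0]])

```text
t: 3.95
ee_pos: [0.475, 0.0173, 0.0025]
ee_rot: [1.902, 2.499, 0.001]
force: [-0.8, -0.0, -1.4]
grip_width: 0.0642
grasp_force: 0.0
```

Call:
send_rows(increments=[[0,0,0,0],[0,0,0,0],[0,0,0,0],[0,0,0,0],[0,0,0,0],[0,0,0,0]], jaw=20, grip_force=30)

```text
t: 4.7
ee_pos: [0.4743, 0.0174, 0.0017]
ee_rot: [1.902, 2.5, -0.0]
force: [0.3, -0.6, 1.8]
grip_width: 0.03
grasp_force: 30.0
```

```bash
python3 - <<'E'
from h import *
t=wor(-.0326,-.0376,.20);print(t)
s=arm.observe();p=np.array(s["ee_pos"])+[0,0,.15]
print(np.array(plan(t,1.5708-.233-.30,6,p=p)).tolist())
E
```

```text
[0.57270176 0.03562732 0.2       ]
[[-1.4, 16.6, -8.1, 0.134], [0.8, 16.7, -8.1, 0.134], [3.0, 16.4, -8.1, 0.134], [5.2, 15.9, -8.1, 0.134], [7.2, 15.0, -8.1, 0.134], [9.2, 13.9, -8.1, 0.134]]
```

Call:
send_rows(increments=[[0,0,-20,0],[0,0,-40,0],[0,0,-45,0],[0,0,-45,0],[0,0,0,0]])

```text
t: 5.32
ee_pos: [0.4761, 0.0176, 0.1544]
ee_rot: [1.9, 2.496, 0.005]
force: [0.2, -0.1, -1.0]
grip_width: 0.0297
grasp_force: 30.0
```

Call:
send_rows(increments=[[-1.4,16.6,-8,0.134],[0.8,16.7,-8,0.134],[3.0,16.4,-8,0.134],[5.2,15.9,-8,0.134],[7.2,15.0,-8,0.134],[9.2,13.9,-8,0.134],[0,0,0,0],[0,0,0,0]])

```text
t: 6.32
ee_pos: [0.5714, 0.0356, 0.1982]
ee_rot: [-2.726, -1.561, 0.004]
force: [-0.3, 0.8, -1.0]
grip_width: 0.03
grasp_force: 30.0
```

```bash
python3 - <<'E'
from h import *
s=arm.observe();print(s["t"],s["ee_pos"],phi(s["ee_rot"]),hol(s["ee_pos"]),s["force"],s["moment"])
im=shot("wrist","w3.png")
cv2.imwrite("pics/w3b.png",cv2.resize(im,None,fx=1.5,fy=1.5))
E
```

```text
6.325 [0.57139068 0.03559029 0.19819127] 1.040054986119089 [-0.0338671  -0.03793875  0.19819127] [-0.2703019   0.7871435  -1.04523455] [-0.02601708 -0.02431868  0.01258346]
```

View pics/w3b.png

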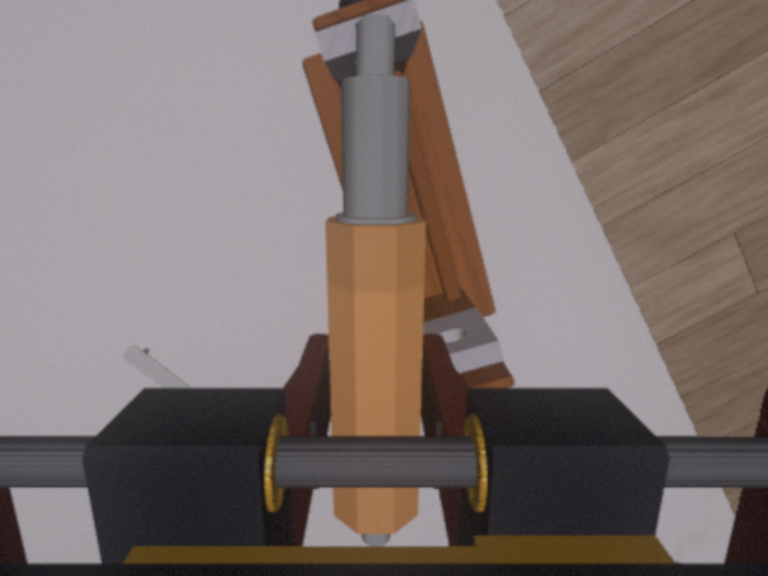

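The spindle is held straight, with its sprung tip at (376,14) and the tube at (342–409). The right block's cup is at about (453,334).

```bash
python3 - <<'E'
from h import *
s=arm.observe();c=cam("wrist");R=cv2.Rodrigues(np.array(s["ee_rot"]))[0]
tip=onz(c,250.7,9.3,s["ee_pos"][2]+.0133)
print("tip in tool",R.T@(tip-s["ee_pos"])*1e3,"hol",hol(tip))
g=cv2.imread("pics/w3.png",0);print(g[205:250,302]);print(g[222,285:330])
o,d=ray(c,302.3,222.7);P=H-.076*yh;q=o+d*(((P-o)@yh)/(d@yh));print("cup",hol(q))
E
```

```text
tip in tool [111.43193382  -0.28031539 -13.45897064] hol [-0.00126263  0.06858111  0.21178987]
[ 59  61  60  66  84  92  95  94  92  92  96  96  90  97 121 141 143 146
 144 149 149 147 122 102  92  90  91  93  94  94 121 142 141 143 144 139
 141 124 107  85  60  52  46  48  49]
[ 67  69  68  72  71  72  79  97 116 131 143 147 150 145 146 146 144 146
 142 139 134 123 109  92  77  81  87  95  93  94  93  95  93  93  92  92
  90  96  92  94  92  92  95 102 132]
cup [ 0.00152864 -0.076       0.09749661]
```

Call:
send_rows(increments=[[0,1.2,30,0],[0,0,30,0],[0,0,25,0],[0,0,12,0],[0,0,4.5,0],[0,0,0,0],[0,0,0,0]])

```text
t: 7.25
ee_pos: [0.5743, 0.0352, 0.099]
ee_rot: [2.728, 1.556, 0.002]
force: [-0.5, -0.3, -1.4]
grip_width: 0.0295
grasp_force: 30.0
```

```bash
python3 - <<'E'
from h import *
s=arm.observe();print(s["t"],s["ee_pos"],phi(s["ee_rot"]),hol(s["ee_pos"]),s["force"])
p=s["ee_pos"];ph=phi(s["ee_rot"]);dl=1.5708-A-ph
u=lambda d:np.array([np.sin(d),np.cos(d)])
print("tip now",hol(p)[:2]+.1114*u(dl),dl)
# B: press
tgt=np.array([0,.086])-(.1114-.021)*u(.3);print("B tcp",tgt)
a=plan(wor(*tgt,.0967),1.5708-A-.3,10);print(np.array(a).tolist())
# C: rotate about floor
pp=wor(*tgt,.0967)
rows=[]
for d in(.24,.18,.12,.06,0):
    q=np.array([0,.086])-.0904*u(d);rows+=plan(wor(*q,.0967),1.5708-A-d,1,p=pp,p0=1.5708-A-d-.06);pp=wor(*q,.0967)
print(np.array(rows).tolist())
E
```

```text
7.25 [0.57427206 0.03515955 0.09903386] 1.0368570191571194 [-0.03096412 -0.03769255  0.09903386] [-0.49053343 -0.34029078 -1.42238714]
tip now [0.00205717 0.06870084] 0.3009429808428805
B tcp [-0.02671503 -0.00036242]
[[3.7, -0.7, 0.2, -0.0], [3.7, -0.7, 0.2, -0.0], [3.7, -0.7, 0.2, -0.0], [3.7, -0.7, 0.2, -0.0], [3.7, -0.7, 0.2, -0.0], [3.7, -0.7, 0.2, -0.0], [3.7, -0.7, 0.2, -0.0], [3.7, -0.7, 0.2, -0.0], [3.7, -0.7, 0.2, -0.0], [3.7, -0.7, 0.2, -0.0]]
[[0.2, 5.4, -0.0, -0.06], [0.2, 5.4, -0.0, -0.06], [0.2, 5.4, -0.0, -0.06], [0.2, 5.4, -0.0, -0.06], [0.2, 5.4, -0.0, -0.06]]
```

Call:
send_rows(increments=[[0,-2,1,0],[4,-1,1,0],[4,-1,0,0],[4,-1,0,0],[0,0,0,0],[0,0,0,0]])

```text
t: 8.0
ee_pos: [0.5755, 0.0479, 0.0961]
ee_rot: [2.729, 1.557, -0.0]
force: [-0.3, -0.9, -2.2]
grip_width: 0.0296
grasp_force: 30.0
```

```bash
cat > st.py <<'E'
from h import *
s=arm.observe();p=s["ee_pos"];dl=1.5708-A-phi(s["ee_rot"])
print(s["t"],"hol",hol(p).round(4),"delta",round(dl,3),"free tip",(hol(p)[:2]+.1114*np.array([np.sin(dl),np.cos(dl)])).round(4),"F hol",(np.array([s["force"]@xh,s["force"]@yh,s["force"][2]])).round(1),"M",s["moment"].round(2))
E
python3 st.py
```

```text
8.0 hol [-0.0328 -0.025   0.0961] delta 0.301 free tip [0.0003 0.0814] F hol [-0.1 -0.9 -2.2] M [-0.03 -0.02 -0.03]
```

Call:
send_rows(increments=[[3.5,-1,0,0],[3.5,-1,0,0],[3.5,-0.7,0,0],[0,0,0,0]])

```text
t: 8.5
ee_pos: [0.5786, 0.0573, 0.0961]
ee_rot: [2.729, 1.555, -0.001]
force: [-0.8, -5.5, -0.5]
grip_width: 0.0294
grasp_force: 30.0
```

```bash
python3 st.py
```

```text
8.5 hol [-0.0319 -0.0151  0.0961] delta 0.302 free tip [0.0013 0.0913] F hol [ 0.4 -5.5 -0.5] M [-1.08  0.1  -0.22]
```

Call:
send_rows(increments=[[4,0,0,0],[4,0,0,0],[4,0,0,0],[4,0,0,0],[0,0,0,0],[0,0,0,0]])

```text
t: 9.25
ee_pos: [0.5861, 0.0698, 0.0958]
ee_rot: [2.729, 1.553, -0.005]
force: [-2.6, -7.6, 0.5]
grip_width: 0.03
grasp_force: 30.0
```

```bash
python3 st.py
```

```text
9.25 hol [-0.0275 -0.0012  0.0958] delta 0.303 free tip [0.0057 0.1051] F hol [-0.8 -8.   0.5] M [-1.56  0.38 -0.18]
```

Call:
send_rows(increments=[[0.2,5.4,0,-0.06],[0.2,5.4,0,-0.06],[0.2,5.4,0,-0.06],[0.2,5.4,0,-0.06],[0.2,5.4,0,-0.06],[0,0,0,0],[0,0,0,0]])

```text
t: 10.12
ee_pos: [0.6117, 0.0596, 0.0959]
ee_rot: [2.466, 1.944, -0.004]
force: [-1.3, -7.8, 0.0]
grip_width: 0.0294
grasp_force: 30.0
```

```bash
python3 st.py
```

```text
10.125 hol [-0.0002 -0.0052  0.0959] delta 0.003 free tip [1.000e-04 1.062e-01] F hol [ 0.5 -7.9  0. ] M [-1.7   0.18 -0.08]
```

Call:
send_rows(increments=[[0,0,1.5,0],[0,0,1.5,0],[0,0,1,0],[0,0,0,0]])

```text
t: 10.62
ee_pos: [0.6117, 0.0599, 0.0921]
ee_rot: [2.466, 1.944, -0.003]
force: [-1.0, -7.6, 0.8]
grip_width: 0.0301
grasp_force: 30.0
```

```bash
python3 st.py
```

```text
10.625 hol [-0.0003 -0.005   0.0921] delta 0.003 free tip [0.     0.1064] F hol [ 0.8 -7.7  0.8] M [-1.47  0.22 -0.03]
```

Call:
send_rows(increments=[[0,0,1.5,0],[0,0,1.5,0],[0,0,0,0]])

```text
t: 11.0
ee_pos: [0.6116, 0.0599, 0.089]
ee_rot: [2.466, 1.944, -0.003]
force: [-1.4, -8.0, 0.4]
grip_width: 0.0299
grasp_force: 30.0
```

```bash
python3 st.py; python3 - <<'E'
from h import *
im=shot("wrist","w4.png"); s=shot("scene","s4.png")
A_=cv2.resize(im[150:384,130:400],(450,390),interpolation=cv2.INTER_CUBIC)
B=cv2.resize(s[125:225,165:265],(350,350),interpolation=cv2.INTER_CUBIC)
o=np.zeros((390,800,3),np.uint8);o[:,:450]=A_;o[:350,450:]=B;cv2.imwrite("pics/w4b.png",o)
E
```

```text
11.0 hol [-0.0003 -0.005   0.089 ] delta 0.003 free tip [-0.      0.1064] F hol [ 0.5 -8.1  0.4] M [-1.45  0.19 -0.01]
```

View pics/w4b.png

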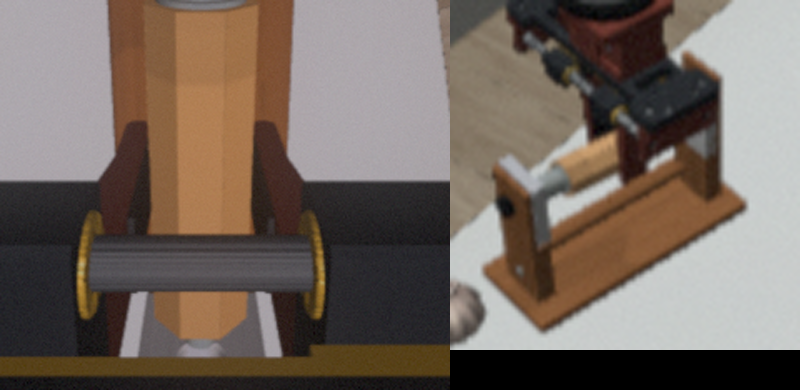

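The wrist view shows the plain pin just above the right block. The scene view shows the spindle between the cheeks with the sprung pin in the left cup. Next I feel for the right cup.

Call:
send_rows(increments=[[-2,0,0,0],[-2,0,0,0],[-1.5,0,0,0],[-1.5,0,0,0],[-1.5,0,0,0],[0,0,0,0]])

```text
t: 11.85
ee_pos: [0.6103, 0.0542, 0.0895]
ee_rot: [2.465, 1.947, 0.002]
force: [1.6, -3.2, 1.1]
grip_width: 0.0301
grasp_force: 30.0
```

```bash
python3 st.py
```

```text
11.85 hol [-0.0003 -0.0108  0.0895] delta 0.001 free tip [-0.0002  0.1006] F hol [ 2.3 -2.7  1.1] M [-0.79 -0.27 -0.16]
```

Call:
send_rows(increments=[[0,1,0,0],[0,0.8,0.5,0],[0,0,0.7,0],[0,0,0,0]])

```text
t: 12.35
ee_pos: [0.6109, 0.0543, 0.0886]
ee_rot: [-2.464, -1.947, 0.001]
force: [-4.1, -2.6, 9.2]
grip_width: 0.0301
grasp_force: 30.0
```

```bash
python3 st.py
```

```text
12.35 hol [ 0.0002 -0.0106  0.0886] delta 0.0 free tip [0.0003 0.1008] F hol [-3.4 -3.5  9.2] M [-0.64  0.89 -0.13]
```

Call:
send_rows(increments=[[0,-1,-1,0],[0,0,-1,0],[0,0,-0.7,0],[0,0,0,0]])

```text
t: 12.85
ee_pos: [0.6097, 0.052, 0.0896]
ee_rot: [2.466, 1.945, -0.005]
force: [0.3, -5.4, -2.5]
grip_width: 0.03
grasp_force: 30.0
```

```bash
python3 st.py
```

```text
12.85 hol [-0.0003 -0.0132  0.0896] delta 0.002 free tip [-0.0001  0.0982] F hol [ 1.5 -5.2 -2.5] M [-1.5  -0.02 -0.11]
```

Call:
send_rows(increments=[[0,0,-0.8,0],[-1.5,0,0,0],[-1.5,0,0,0],[0,0,0,0]])

```text
t: 13.35
ee_pos: [0.6087, 0.0491, 0.0902]
ee_rot: [-2.466, -1.946, 0.005]
force: [-1.1, -5.5, -4.0]
grip_width: 0.0297
grasp_force: 30.0
```

```bash
python3 st.py
```

```text
13.35 hol [-0.0007 -0.0162  0.0902] delta 0.002 free tip [-0.0005  0.0952] F hol [ 0.2 -5.6 -4. ] M [-1.51  0.02 -0.14]
```

Call:
send_rows(increments=[[-1.5,0,0.5,0],[-1.5,0,0,0],[-1.5,0,0,0],[0,0,0,0]])

```text
t: 13.85
ee_pos: [0.6084, 0.0466, 0.0907]
ee_rot: [-2.465, -1.947, 0.001]
force: [-0.1, -3.5, -3.2]
grip_width: 0.0297
grasp_force: 30.0
```

```bash
python3 st.py
```

```text
13.85 hol [-0.0004 -0.0187  0.0907] delta 0.001 free tip [-0.0003  0.0927] F hol [ 0.7 -3.5 -3.2] M [-1.11  0.26  0.03]
```

Call:
send_rows(increments=[[0,0,0.8,0],[-1,0,0,0],[-1,0,0,0],[0,0,0,0]])

```text
t: 14.35
ee_pos: [0.6085, 0.0463, 0.0903]
ee_rot: [-2.464, -1.948, -0.003]
force: [0.2, 2.8, -3.4]
grip_width: 0.0297
grasp_force: 30.0
```

```bash
python3 st.py
```

```text
14.35 hol [-0.0002 -0.019   0.0903] delta -0.0 free tip [-0.0002  0.0924] F hol [-0.4  2.8 -3.4] M [ 0.52 -0.11  0.01]
```

Call:
send_rows(increments=[[1,0,0,0],[0,0,0,0],[0,0,0,0]])

```text
t: 14.72
ee_pos: [0.6085, 0.0462, 0.0902]
ee_rot: [-2.465, -1.947, -0.001]
force: [0.0, 4.3, -4.3]
grip_width: 0.0298
grasp_force: 30.0
```

Call:
send_rows(increments=[[0,0,0,0],[0,0,0,0],[0,0,0,0],[0,0,0,0],[0,0,0,0]], jaw=45)

```text
t: 15.35
ee_pos: [0.6086, 0.0454, 0.0902]
ee_rot: [2.466, 1.947, 0.0]
force: [0.5, 0.2, -0.5]
grip_width: 0.0445
grasp_force: 0.0
```

Call:
send_rows(increments=[[0,0,-30,0],[0,0,-40,0],[0,0,-50,0],[0,0,0,0],[0,0,0,0]])

```text
t: 15.98
ee_pos: [0.6082, 0.0453, 0.2098]
ee_rot: [2.465, 1.947, -0.001]
force: [0.0, -0.1, -0.9]
grip_width: 0.045
grasp_force: 0.0
```

```bash
python3 st.py; python3 - <<'E'
from h import *
im=shot("wrist","w5.png"); s=shot("scene","s5.png")
A_=cv2.resize(im[40:384,150:370],(384,600),interpolation=cv2.INTER_CUBIC)
B=cv2.resize(s[125:225,165:265],(400,400),interpolation=cv2.INTER_CUBIC)
o=np.zeros((600,800,3),np.uint8);o[:,:384]=A_;o[:400,390:790]=B;cv2.imwrite("pics/w5b.png",o)
E
```

```text
15.975 hol [-2.000e-04 -2.000e-02  2.098e-01] delta 0.001 free tip [-0.0001  0.0914] F hol [ 0.  -0.1 -0.9] M [-0.04 -0.06  0.02]
```

View pics/w5b.png

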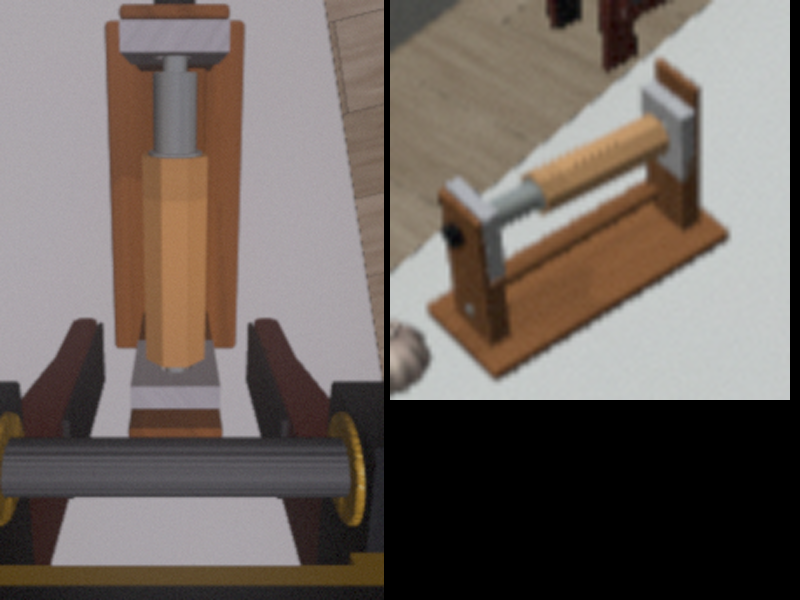

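The spindle hangs between both cups with the gripper clear. Next I check the gaps, which should be 6 mm of pin and 36 mm of tube showing when home.

```bash
python3 - <<'E'
from h import *
c=cam("wrist");g=cv2.imread("pics/w5.png");u=250
print("top strip rows (v:BGR) at u",u)
for v in list(range(66,86))+list(range(122,134))+list(range(240,262)): print(v,g[v,u],end="; ")
print()
def yat(v,z): return hol(onz(c,u,v,z))[1].round(4)
ax=lambda y:.0995+(y+.086)/.172*.008
print("pred rows: left face z at pin top",proj(c,wor(0,.076,.1125)),"shoulder home tube top",proj(c,wor(0,.070,.1165)),"barrel +y end top",proj(c,wor(0,.034,.120)),"barrel -y end top",proj(c,wor(0,-.070,.1155)),"right face at cup top",proj(c,wor(0,-.076,.107)))
E
```

```text
top strip rows (v:BGR) at u 250
66 [151 141 147]; 67 [149 139 146]; 68 [145 136 143]; 69 [122 116 121]; 70 [83 79 85]; 71 [83 81 85]; 72 [119 114 116]; 73 [132 125 126]; 74 [132 127 128]; 75 [132 126 123]; 76 [132 128 127]; 77 [135 127 128]; 78 [134 127 128]; 79 [129 125 123]; 80 [132 125 127]; 81 [127 124 122]; 82 [128 121 122]; 83 [128 122 124]; 84 [128 126 122]; 85 [128 122 121]; 122 [129 121 124]; 123 [130 125 125]; 124 [131 126 127]; 125 [123 122 121]; 126 [131 126 127]; 127 [128 125 125]; 128 [116 113 116]; 129 [123 118 123]; 130 [106 112 128]; 131 [ 86 115 151]; 132 [ 79 117 160]; 133 [ 78 118 163]; 240 [ 82 120 168]; 241 [ 82 121 167]; 242 [ 81 118 165]; 243 [ 83 121 167]; 244 [ 82 119 167]; 245 [ 80 117 165]; 246 [ 84 121 166]; 247 [ 82 119 166]; 248 [ 83 121 165]; 249 [ 85 121 165]; 250 [103 124 153]; 251 [125 125 135]; 252 [129 123 126]; 253 [116 111 117]; 254 [ 99  97 103]; 255 [ 95  95 102]; 256 [96 91 97]; 257 [94 91 97]; 258 [94 90 99]; 259 [92 90 98]; 260 [100  99 105]; 261 [120 115 121]; 
pred rows: left face z at pin top [251.52186833  73.84281167] shoulder home tube top [251.52895224  81.83513385] barrel +y end top [251.5170828  130.89082725] barrel -y end top [251.45424153 251.82398038] right face at cup top [251.43476096 253.72619094]
```

```bash
python3 - <<'E'
from h import *
g=cv2.imread("pics/w5.png",0)
for u in(242,260):print(g[74:92,u], g[122:136,u])
c=cam("wrist")
for p in(0,.004,.007):
    print(p,proj(c,wor(.005,.034+.040-p,.1155)),proj(c,wor(-.005,.034+.04-p,.1155)))
E
```

```text
[ 73  63  58  55  47  53  63  90 102 100 103 101  99  99 101  98 102 100] [102 101 101 102 101 100 108 110 104 113 114 119 116 117]
[ 62  61  55  50  49  71  84  98 107 109 110 110 108 109 107 108 109 108] [106 105 106 107 105 101 113 116 111 116 116 120 121 119]
0 [258.19027021  76.29206986] [244.86772668  76.30514574]
0.004 [258.15845462  81.92191683] [244.89476258  81.93437049]
0.007 [258.13477679  86.11176714] [244.91488329  86.12376097]
```

```bash
python3 -c "
from workcell import arm
print(arm.close_job())"
```

```text
the job is handed in; nothing more can be done
None
```

The spindle is back in the wooden holder and let go of; the camera puts the sliding tube at about 4 mm pressed in, which means both pins are fully home. I handed the job in at about 16 s; no verdict came back.

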